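Fit the battery pack and hold the backup unit's cover over its screw posts

TASK

Close up the open backup-power unit on the consulting-room desk: set the battery pack down (do not drop it) flat into the white cradle inside the unit and let it go, then pick up the metal cover plate by its handle and hold it level about one centimetre above the three brass posts, each hole centred over the threaded hole of its post, so that a colleague can start the screws. Finish while still holding the cover there in the air, touching neither posts nor battery; leave the other things on the desk where they are.

Things in the scene. Friction and masses are not known exactly. Their poses are not given: they have to be found in the camera images.
- chassis: The open unit, fixed: grey metal tray 190 (x) x 150 (y) mm, rim 14 mm high, floor 6 mm above the desk. Origin: centre of its underside, z up. Three brass posts 13 mm thick, tops 56 mm above the desk, at (72, 56), (72, -56) and (-74, 0) mm: two at the corners of the +x side, one mid of the -x side. White cradle between them; circuit board with parts up to 21 mm high at y = 32 to 68 mm.
- cradle (a point): Centre of the floor of the white battery cradle in the chassis, 6 mm above the desk, at (0, -20) mm in the chassis frame, axes as the chassis. The cradle is a rectangular wall inside 98 (x) x 54 (y) mm, 4 mm thick and 12 mm high above the floor, open above.
- post0 (a point): Top of the post at (72, 56) mm in the chassis frame: the mouth of its threaded hole (drawn as a dark dot 6 mm wide), 56 mm above the desk. Axes as the chassis. Belongs under hole0.
- post1 (a point): The same for the post at (72, -56) mm. Belongs under hole1.
- post2 (a point): The same for the post at (-74, 0) mm. Belongs under hole2.
- cover: Cover plate: bare metal, 176 (x) x 142 (y) x 5 mm, about 0.35 kg, flat on the desk. Origin: centre of its underside, z up. Three 10 mm through holes in the pattern of the posts: (72, 56), (72, -56), (-74, 0) mm. Dark bow handle over its middle (it balances there): bar 70 mm long (x), 12 mm thick (y), 26 to 40 mm above the underside, a leg at each end. Grip across its thickness.
- hole0 (a point): Centre of the hole at (72, 56) mm of the cover, on the underside.
- hole1 (a point): Centre of the hole at (72, -56) mm of the cover, on the underside.
- hole2 (a point): Centre of the hole at (-74, 0) mm of the cover, on the underside.
- battery: The battery pack: a black plastic brick 90 (x) x 46 (y) x 40 (z) mm, about 0.4 kg, with a grey patch on top, lying flat on the desk. Origin: centre of its underside. Either way round fits the cradle.
- swabs: Bystander: blue cardboard swab box 80 x 150 x 55 mm. Origin: centre of its underside.
- meter: Bystander: white hand-held meter with a small screen, 95 x 55 x 20 mm. Origin: centre of its underside.
- screwdish: Bystander: round steel dish 80 mm across, 25 mm high. Origin: centre of its underside.
- driver: Bystander: screwdriver with a black handle 95 mm long, 26 mm thick, and a 100 mm blade, lying along its x. Origin: where blade meets handle, on the desk.
Things that resemble listed ones, but are neither listed nor needed, are in the scene too. What is shaped like the chassis but purple is not meant.

How it is judged (in metres and radians):
On the way, in this order (a step that is already met when the one before it is completed fails the run):
1. the battery pack lies flat in the cradle, let go (x of battery in the frame of cradle between -0.006 and 0.006 m and y of battery in the frame of cradle between -0.006 and 0.006 m and z of battery in the frame of cradle below 0.003 m and angle between battery's own z axis and vertical below 0.06 rad and angle between the x axis of battery and the x axis of chassis, either way round below 0.2 rad and contact force between battery and the fingers below 0.05 N and linear speed of battery below 0.02 m/s), for 0.2 s.
2. the cover is held level above the posts with its holes over theirs (horizontal distance between hole0 and post0 below 0.004 m and z of hole0 in the frame of post0 between 0.003 and 0.02 m and horizontal distance between hole1 and post1 below 0.004 m and z of hole1 in the frame of post1 between 0.003 and 0.02 m and horizontal distance between hole2 and post2 below 0.004 m and z of hole2 in the frame of post2 between 0.003 and 0.02 m and contact force between cover and the fingers above 1 N and contact force between cover and chassis below 0.1 N and contact force between cover and battery below 0.1 N and linear speed of cover below 0.02 m/s), for 0.2 s.
At the end, for the whole second after the job is handed in: The battery pack lies flat in its cradle (within 6 mm of its middle), untouched by the fingers; the fingers hold the cover still, touching neither chassis nor battery, each hole within 4 mm (sideways) of the threaded hole of its post and 3 to 20 mm above it (all of step 2 and x of battery in the frame of cradle between -0.006 and 0.006 m and y of battery in the frame of cradle between -0.006 and 0.006 m and z of battery in the frame of cradle below 0.003 m and angle between battery's own z axis and vertical below 0.06 rad and angle between the x axis of battery and the x axis of chassis, either way round below 0.2 rad and contact force between battery and the fingers below 0.05 N); the arm keeps its last pose, push and grip.
It fails at once if the bystander swabs is moved more than 25 mm (distance of swabs from where it was at the start of the episode above 0.025 m).
It fails at once if the bystander meter is moved more than 25 mm (distance of meter from where it was at the start of the episode above 0.025 m).
It fails at once if the bystander screwdish is moved more than 25 mm (distance of screwdish from where it was at the start of the episode above 0.025 m).
It fails at once if the bystander driver is moved more than 25 mm (distance of driver from where it was at the start of the episode above 0.025 m).
It fails at once if the battery pack is let go more than 25 mm above the cradle floor (dropped) (contact force between battery and the fingers below 0.01 N and z of battery in the frame of cradle above 0.025 m).
It also fails if it takes over 64 s, if anything falls off the work surface, if the arm or the gripper's body presses on something with over 40 N, if the wrist force passes 120 N, or if a joint passes its speed limit or range.

ROBOT

A 7-joint arm with a two-finger parallel gripper is mounted at the origin on the work surface. World frame = base frame: x ahead of the robot, y to its left, z up, the work surface at z = 0. Lengths are in m, angles in degrees, forces in N, time in s.
With the tool pointing down it reaches from about 0.35 to 0.9 m from the base axis. Payload 8.1 kg.
Tool frame: the origin (TCP) lies at the centre of the arm's flange, where the gripper is bolted on; the fingertips stand 173 mm ahead of it and the grasp point (between the pads) lies 155 mm ahead of it (hold_point_z is the distance from the TCP to the grasp point, in m); z points along the fingers, y is the line along which they close (so a half turn about z gives the same grasp; the last joint's range is limited). The gripper opens to 85 mm and grips with 20 to 120 N. Pads are 22 mm wide; open, the fingers measure 114 mm over their backs; the gripper's body (76 mm by 85 mm) begins 54 mm behind the grasp point. The pads swing forward as they close: fully open they stand 13 mm farther back than shut.
Start: joints at [-77.212, 24.895, 1.432, 90.138, -0.665, 64.973, -4.303], TCP at [0.2, 0.592, 0.405] pointing down, gripper open.
Joint ranges: [-149.89, 149.89], [-25.12, 119.58], [-72.63, 75.52], [4.76, 147.25], [-75.54, 255.54], [6.69, 114.76], [-157.13, 157.13]. Speed limits (degrees/s): [127.2, 127.2, 172.46, 172.46, 180, 180, 180].

INTERFACE

Orientations are given as [roll, pitch, yaw] about the fixed x, y, z axes, in that order (R = Rz(yaw) Ry(pitch) Rx(roll)).
In Python, from bench import * gives the robot as it stands.
- The arm moves only by the shell command python3 -m inch 'ROWS'. ROWS is JSON, a list of rows, each a list of 7 numbers: the shift along the tool's x, y, z in cm, then the turn, a rotation vector about the tool's x, y, z in rad, then the finger opening in cm, from 0 to 8.54. A call has 1 to 10 rows; each row shifts and turns the commanded pose from where the row before left it, along the tool's axes as they then stand; what a row does not reach is not made up. A row lasts 1/10 s, in which the tool goes at most 50 mm and 8.59 degrees, less where a joint would pass 70% of its speed; a pose out of reach is approached as far as the arm can. A call with a gripper value outside its range is refused whole. The fingers move at their own pace and stop on an object; the grip force is fixed at half the most. Time passes only in rows, so rows that do not move let the fingers close. It gives the time, the measured TCP pose, the force, the opening and the grip force at its end, in the units of the state.
- sense(): the state, without advancing time (a new reading comes with each control period).
- read_camera(name): name is "scene" or "side" or "wrist"; returns the picture (480x640x3 uint8, red, green, blue); there is no depth.
- get_calibration(name): a dict with "camera_matrix" (3x3 intrinsics, pixels), "dist" ([k1, k2, p1, p2, k3] as OpenCV has them; the pictures are not rectified), "T" (4x4, takes a point from camera to world coordinates); the wrist camera has in their place "mount" (4x4, takes a point from camera to tool coordinates, whose origin is the TCP and whose axes are the flange's). Camera axes: x right, y down, z forward; pixel columns grow to the right and rows downward; lengths in m; the calibration is good to about 2 mm. A picture is of the moment at which its call begins: read the wrist's pose just before it. get_calibration takes no time and is no camera call.
- finish_job(): hands the job in; it is judged then, once.
The state is a dict: "clock": time; "qpos": joint angles; "qd": joint speeds; "joint_efforts": joint torques, N m; "eef_pos": TCP position; "tcp_rot": TCP orientation; "wrist_force": force on the tool from outside, world axes, zero at the start; "torque": the same for the moment, N m; "opening": opening from 0.0 (shut) to 1.0 (fully open); "gripper_force": force on a finger pad.
Only numpy, scipy, OpenCV 4.12 (cv2) and the standard library are available. Lean on these libraries where they do the work, as an engineer would, in place of code of your own. Each camera call takes 0.05 s, during which the arm holds its last target. There are 200 camera calls.

## Working session

There is one attempt and no reset: what is moved stays moved. The work goes in short steps, Python scripts to look and compute and a shell command to move; the robot and the scene stay as the last step left them, time stands still between calls to the robot, and variables do not carry over. Pictures are saved under pics/ and viewed, at most 10 in all, crops included, and the job is handed in when it is done.

```bash
ls; mkdir -p pics
cat > h.py <<'E'
from bench import *
import numpy as np, cv2
from scipy.spatial.transform import Rotation as R
def toolT(s=None):
    s=s or sense(); T=np.eye(4); T[:3,:3]=R.from_euler('xyz',s['tcp_rot'],degrees=True).as_matrix(); T[:3,3]=s['eef_pos']; return T
def camT(name):
    c=get_calibration(name)
    T=np.array(c['T']) if 'T' in c else toolT()@np.array(c['mount'])
    return np.array(c['camera_matrix'],float),np.array(c['dist'],float),T
def cast(px,z,cal):
    K,d,T=cal
    p=cv2.undistortPoints(np.array(px,float).reshape(-1,1,2),K,d).reshape(-1,2)
    r=np.c_[p,np.ones(len(p))]@T[:3,:3].T
    return T[:3,3]+r*((z-T[2,3])/r[:,2])[:,None]
def proj(P,cal):
    K,d,T=cal; Ti=np.linalg.inv(T)
    return cv2.projectPoints(np.array(P,float).reshape(-1,3),cv2.Rodrigues(Ti[:3,:3])[0],Ti[:3,3],K,d)[0].reshape(-1,2)
def snap(name,fn):
    cal=camT(name); im=read_camera(name); cv2.imwrite('pics/'+fn+'.png',im[:,:,::-1]); np.savez('pics/'+fn+'.npz',im=im,K=cal[0],d=cal[1],T=cal[2]); return im,cal
def load(fn):
    f=np.load('pics/'+fn+'.npz'); return f['im'],(f['K'],f['d'],f['T'])
E
python3 - <<'E'
from h import *
s=sense();print(s)
for n in ('scene','side','wrist'):
    im,c=snap(n,n+'0'); print(n,c[2].round(3).tolist())
E
```

```text
pics
{'clock': 0.0, 'qpos': array([-77.21321034,  24.93462589,   1.43076723,  90.18820711,
        -0.66392918,  64.97311063,  -4.30096709]), 'qd': array([-0.02419868, -0.05784727, -0.0595347 , -0.03537429,  0.02722711,
       -0.09031768,  0.03925544]), 'joint_efforts': array([ 3.65394935e-04, -6.70471072e+01,  1.02412842e+00, -3.16217172e+01,
        1.52819173e-02,  1.23755421e-02, -9.23221819e-06]), 'eef_pos': array([0.19998278, 0.59189882, 0.40395158]), 'tcp_rot': array([-1.79912769e+02,  8.54315290e-03,  1.61332995e+02]), 'wrist_force': array([-0.00769668,  0.18453016, -0.12874839]), 'torque': array([-0.03283759, -0.0084879 ,  0.00440308]), 'gripper_force': 0.0, 'opening': 1.0012364871287684}
scene [[-0.4, 0.542, -0.739, 1.514], [0.916, 0.243, -0.318, 0.491], [0.007, -0.804, -0.594, 0.833], [0.0, 0.0, 0.0, 1.0]]
side [[0.95, -0.207, 0.234, 0.249], [-0.312, -0.663, 0.68, -0.843], [0.015, -0.719, -0.695, 1.048], [0.0, 0.0, 0.0, 1.0]]
wrist [[0.32, 0.911, 0.26, 0.133], [0.948, -0.307, -0.089, 0.615], [-0.001, 0.275, -0.961, 0.374], [0.0, 0.0, 0.0, 1.0]]
```

View pics/scene0.png

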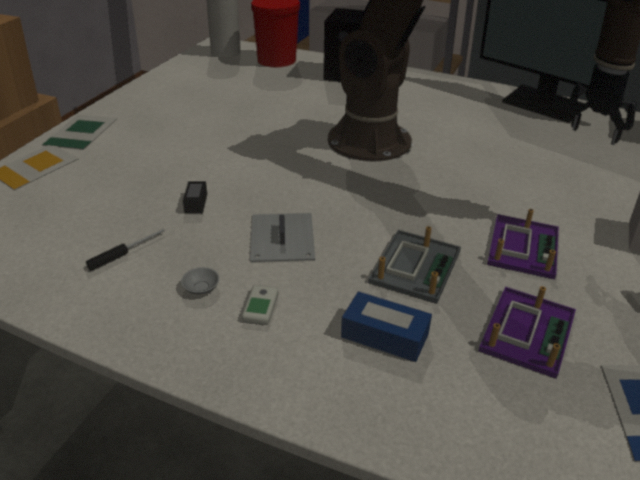

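View pics/side0.png

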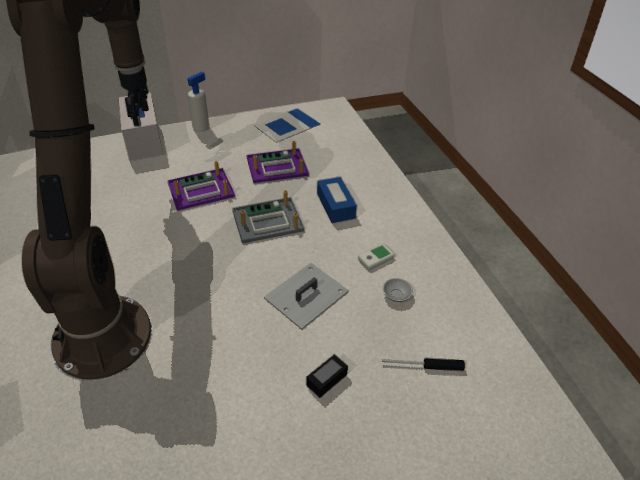

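The scene picture shows the battery at (195,197), cover (282,237), grey chassis (415,265), swabs (387,325), meter (260,304), dish (198,283) and driver (125,250). In the side picture these are battery (327,375), cover (306,293) and grey chassis (268,220). There are three candidates for the chassis in the side picture: grey (268,220), purple (200,188) and purple (278,165). The grey one fits, because the task says purple is not meant. The only black brick with a grey patch is at side (327,375).

Run:
```python
from h import *
im,c=load('side0'); im2,c2=load('scene0')
for n,p,z in [('batt',(327,370),.04),('cover',(306,297),0),('chassis',(268,220),.01),('swab',(337,197),.05),('meter',(377,256),.02),('dish',(398,290),.02),('driver',(424,364),.01)]:
    print(n,cast([p],z,c).round(3))
for n,p,z in [('batt',(196,190),.04),('cover',(282,237),0),('chassis',(415,265),.01)]: print(n,cast([p],z,c2).round(3))
b=im[150:310,210:370]; b2=im[340:410,290:370]
o=np.hstack([cv2.resize(b,(480,480),interpolation=2),cv2.resize(b2,(320,280))if 0 else cv2.copyMakeBorder(cv2.resize(b2,(320,280)),0,200,0,0,0)])
cv2.imwrite('pics/crop0.png',o[:,:,::-1])
print(get_calibration('wrist'))
```

```text
batt [[ 0.495 -0.279  0.04 ]]
cover [[ 0.526 -0.032  0.   ]]
chassis [[0.507 0.279 0.01 ]]
swab [[0.725 0.274 0.05 ]]
meter [[0.756 0.032 0.02 ]]
dish [[ 0.759 -0.099  0.02 ]]
driver [[ 0.726 -0.319  0.01 ]]
batt [[ 0.491 -0.278  0.04 ]]
cover [[ 0.53  -0.024  0.   ]]
chassis [[0.515 0.287 0.01 ]]
{'camera_matrix': array([[425.27262391,   0.        , 323.60577368],
       [  0.        , 425.27262391, 243.94418663],
       [  0.        ,   0.        ,   1.        ]]), 'dist': array([0.01491016, 0.        , 0.        , 0.        , 0.        ]), 'mount': array([[ 4.10994934e-04, -9.61392245e-01, -2.75181362e-01,
         7.03125797e-02],
       [ 9.99999909e-01,  3.63987843e-04,  2.21889327e-04,
         1.67477312e-04],
       [-1.13160007e-04, -2.75181428e-01,  9.61392307e-01,
         3.02630946e-02],
       [ 0.00000000e+00,  0.00000000e+00,  0.00000000e+00,
         1.00000000e+00]])}
```

View pics/crop0.png

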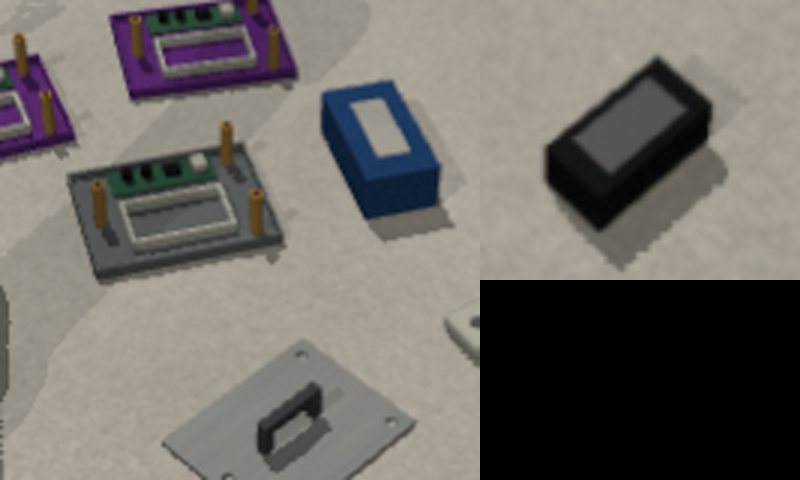

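```bash
python3 -m inch '[[-4,-2.2,0,0,0,0,8.5],[-4,-2.2,0,0,0,0,8.5],[-4,-2.2,0,0,0,0,8.5],[-4,-2.2,0,0,0,0,8.5],[-4,-2.2,0,0,0,0,8.5],[-4,-2.2,0,0,0,0,8.5],[-4,-2.2,0,0,0,0,8.5],[-4,-2.2,0,0,0,0,8.5],[-4,-2.2,0,0,0,0,8.5],[-4,-2.2,0,0,0,0,8.5]]'; python3 -m inch '[[0,0,0,0,0,0,8.5],[0,0,0,0,0,0,8.5],[0,0,0,0,0,0,8.5]]'
python3 - <<'E'
from h import *
snap('wrist','w1')
E
```

```text
clock: 1.15
eef_pos: [0.5095, 0.2541, 0.4046]
tcp_rot: [-180.0, -0.0, 161.3]
wrist_force: [1.0, -0.1, 0.2]
opening: 0.995
gripper_force: 0.0
clock: 1.45
eef_pos: [0.5079, 0.2566, 0.4045]
tcp_rot: [180.0, -0.1, 161.4]
wrist_force: [-0.4, 0.7, -0.6]
opening: 0.988
gripper_force: 0.0
```

View pics/w1.png

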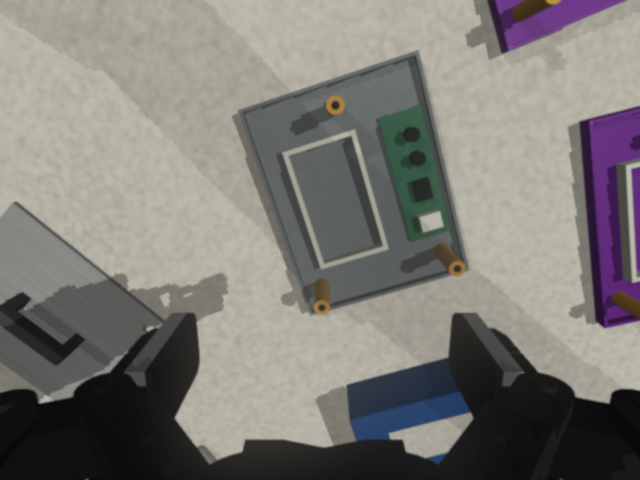

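The wrist picture shows the grey chassis clearly. Post tops are at (335,105) for post2, (457,268) for post0 on the board side, and (322,308) for post1. The cradle is centred near (335,200).

```bash
cat >> h.py <<'E'
PAT=np.array([[.072,.056],[.072,-.056],[-.074,0]])
def rigid2(A,B):
    a,b=A.mean(0),B.mean(0); U,S,Vt=np.linalg.svd((A-a).T@(B-b)); D=np.diag([1,np.linalg.det(Vt.T@U.T)]); Q=Vt.T@D@U.T
    return np.degrees(np.arctan2(Q[1,0],Q[0,0])), b-Q@a, np.linalg.norm((A@Q.T+(b-Q@a))-B,axis=1)
def ringtop(im,p,r=14):
    # centroid of dark dot inside the bright brass ring near p
    x,y=map(int,p); g=cv2.resize(im[y-r:y+r+1,x-r:x+r+1],None,fx=4,fy=4,interpolation=cv2.INTER_CUBIC).astype(int)
    m=((g[...,0]-g[...,2]>70)&(g[...,0]>150)).astype(np.uint8)
    cs=cv2.findContours(m,cv2.RETR_EXTERNAL,cv2.CHAIN_APPROX_NONE)[0]; c=max(cs,key=cv2.contourArea)
    e=cv2.minEnclosingCircle(c); el=cv2.fitEllipse(c)
    f=lambda q:((np.array(q)+.5)/4-.5+[x-r,y-r]).round(2)
    return f(el[0]),np.array(el[1]).round(1)/4,f(e[0])
E
python3 - <<'E'
from h import *
im,c=load('w1')
P=[]
for p in [(457,268),(322,308),(335,105)]:
    a=ringtop(im,p); print(a); P.append(a[0])
W=cast(P,.056,c)[:,:2]; print(W, rigid2(PAT,W))
# cradle outer
m=((im.min(2)>120)&(im.max(2).astype(int)-im.min(2)<40)).astype(np.uint8); m[:115]=0;m[285:]=0;m[:,:270]=0;m[:,395:]=0
cs=cv2.findContours(m,0,1)[0];k=max(cs,key=cv2.contourArea);r=cv2.minAreaRect(k);print(r)
B=cast(cv2.boxPoints(r),.018,c);print(B.mean(0),np.linalg.norm(np.diff(B,axis=0),axis=1))
yaw,t,_=rigid2(PAT,W); q=np.radians(yaw);print('cradle',t+[.02*np.sin(q),-.02*np.cos(q)])
E
```

```text
(array([458.22, 271.28]), array([ 6.075, 11.125]), array([458.12, 272.88]))
(array([320.93, 307.91]), array([11. , 13.2]), array([321.11, 307.88]))
(array([335.01, 104.67]), array([17.025, 17.925]), array([334.98, 104.7 ]))
[[0.582604   0.34413848]
 [0.57788402 0.23102132]
 [0.43234376 0.29077547]] (np.float64(-1.5898033626307455), array([0.50761957, 0.28929244]), array([0.00169578, 0.00033298, 0.00142342]))
((335.8989562988281, 199.23223876953125), (125.18148803710938, 76.14068603515625), 73.41265869140625)
[0.50576498 0.26893239 0.018     ] [0.06183292 0.106385   0.06690837]
cradle [0.5070647  0.26930014]
```

```bash
cat >> h.py <<'E'
def dot(im,p,r=5,f=0.6):
    # dark spot centroid, weighted by darkness
    x,y=map(int,p); g=im[y-r:y+r+1,x-r:x+r+1].astype(float).mean(2)
    w=np.clip(f*np.percentile(g,80)-g,0,None); n,l=cv2.connectedComponents((w>0).astype(np.uint8))
    yy,xx=np.mgrid[-r:r+1,-r:r+1]; b=max(range(1,n),key=lambda i:(w*(l==i)*np.exp(-(xx**2+yy**2)/8)).sum()); w=w*(l==b)
    return np.array([x+(w*xx).sum()/w.sum(),y+(w*yy).sum()/w.sum()]),int((w>0).sum())
E
python3 - <<'E'
from h import *
im,c=load('w1')
P=[]
for p in [(457,268),(322,308),(335,105)]:
    a=dot(im,p,4); print(a); P.append(a[0])
    x,y=p; print(im[y-5:y+6,x-5:x+6].mean(2).astype(int))
W=cast(P,.056,c)[:,:2]; print(W, rigid2(PAT,W))
E
```

```text
(array([456.98933577, 268.36745887]), 23)
[[ 93 103 107 108 108 106 106 107 107 106 102]
 [103 107 107 105 101  98  98 102 105 107 107]
 [106 106  99  92  83  77  79  86  98 105 107]
 [105 100  85  70  59  56  57  66  82  99 107]
 [104  92  71  54  48  47  47  51  68  93 106]
 [102  84  62  48  45  46  46  48  63  89 104]
 [102  83  61  50  46  46  46  50  65  91 105]
 [104  90  70  54  47  46  50  57  77  96 106]
 [107 100  85  71  61  60  67  78  91 103 108]
 [107 104  99  93  87  86  91  96 103 107 113]
 [108 107 107 106 104 105 105 106 108 113 124]]
(array([321.46813311, 307.25606317]), 23)
[[116 112 107 105 103 103 104 106 108 107 103]
 [117 109  96  88  85  84  88  98 106 109 107]
 [116 102  79  63  59  61  67  82  99 107 109]
 [112  91  67  54  51  51  53  67  90 105 109]
 [111  84  58  52  51  51  51  60  81 102 109]
 [111  86  61  53  51  50  52  62  86 103 109]
 [114  96  73  58  54  54  59  74  97 108 110]
 [118 108  92  77  69  69  78  96 110 113 116]
 [118 115 110 102  99  98 103 113 118 119 123]
 [120 120 118 117 117 117 117 119 121 123 131]
 [127 128 125 124 124 123 123 125 128 134 141]]
(array([334.99931565, 104.87031651]), 35)
[[121 122 120 113 105 101 103 111 116 119 120]
 [120 118 106  90  76  71  74  88 104 116 119]
 [119 111  87  64  51  48  50  63  86 107 118]
 [114  95  67  49  44  43  43  48  65  96 114]
 [111  83  54  45  42  42  41  43  56  85 110]
 [110  80  52  43  43  41  42  42  54  82 109]
 [111  85  56  43  43  42  43  43  59  90 111]
 [114  97  69  49  44  43  42  49  70 101 116]
 [117 108  88  69  58  51  55  69  91 110 117]
 [119 115 108  98  86  80  85  99 109 115 117]
 [119 117 116 115 110 107 108 115 118 118 118]]
[[0.57991879 0.34379674]
 [0.57747686 0.23162041]
 [0.43246963 0.29072624]] (np.float64(-1.2020812618357117), array([0.5066269 , 0.28920397]), array([1.76141130e-04, 9.45792693e-05, 1.76149780e-04]))
```

```bash
python3 -m inch '[[-1.3,-4.5,0,0,0,0,8.5],[-1.3,-4.5,0,0,0,0,8.5],[-1.3,-4.5,0,0,0,0,8.5],[-1.3,-4.5,0,0,0,0,8.5],[-1.3,-4.5,0,0,0,0,8.5],[-1.3,-4.5,0,0,0,0,8.5],[0,0,0,0,0,0,8.5],[0,0,0,0,0,0,8.5],[0,0,0,0,0,0,8.5]]'
python3 - <<'E'
from h import *
snap('wrist','w2')
E
python3 -m inch '[[-0.8,-4.1,0,0,0,0,8.5],[-0.8,-4.1,0,0,0,0,8.5],[-0.8,-4.1,0,0,0,0,8.5],[-0.8,-4.1,0,0,0,0,8.5],[-0.8,-4.1,0,0,0,0,8.5],[-0.8,-4.1,0,0,0,0,8.5],[0,0,0,0,0,0,8.5],[0,0,0,0,0,0,8.5],[0,0,0,0,0,0,8.5]]'
python3 - <<'E'
from h import *
snap('wrist','w3')
a,b=load('w2')[0],load('w3')[0]
o=np.hstack([cv2.resize(a,(400,300),interpolation=3),cv2.resize(b,(400,300),interpolation=3)])
cv2.imwrite('pics/w23.png',o[:,:,::-1])
E
```

```text
clock: 2.4
eef_pos: [0.4961, -0.0231, 0.4047]
tcp_rot: [180.0, -0.0, 161.5]
wrist_force: [0.0, -0.3, -0.3]
opening: 0.994
gripper_force: 0.0
clock: 3.35
eef_pos: [0.4637, -0.2716, 0.4044]
tcp_rot: [179.9, -0.0, 161.5]
wrist_force: [0.2, 0.1, -0.1]
opening: 0.993
gripper_force: 0.0
```

View pics/w23.png

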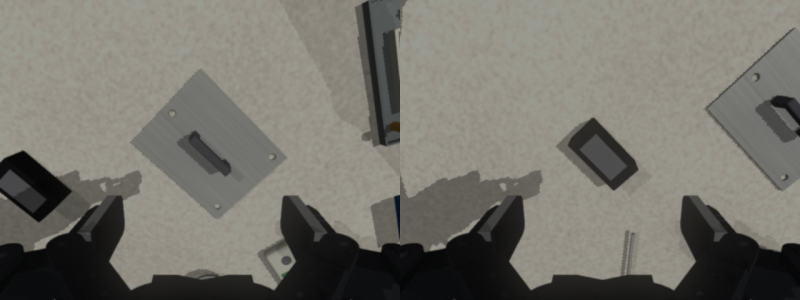

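Left half (w2): the cover is unobstructed, with hole2 near (275,181), hole0 near (435,250) and hole1 near (347,330) in full-size pixels. Right half (w3): the battery with its grey patch is centred near (326,251).

Run:
```python
from h import *
im,c=load('w2')
P=[]
for p in [(435,250),(347,330),(275,181)]:
    x,y=p; a=dot(im,p,10,.85); print(a); P.append(a[0])
for z in (.005,.0025):
    W=cast(P,z,c)[:,:2]; print(W, rigid2(PAT,W))
g=im[120:340,200:470].mean(2); hm=(g<70).astype(np.uint8)
# handle top: report dark blob near middle
im3,c3=load('w3')
s=im3[170:330,250:400].astype(int); print(np.percentile(s.mean(2),[2,10,20,50]), s[80,76],s[45,70],s[81:82,::10].mean(2))
# battery black body+patch
m=(s.mean(2)<95).astype(np.uint8)
k=max(cv2.findContours(m,0,1)[0],key=cv2.contourArea); print('blob',cv2.minAreaRect(k))
pm=cv2.morphologyEx(((s.mean(2)>60)&(s.mean(2)<105)).astype(np.uint8),cv2.MORPH_OPEN,np.ones((5,5)))
n,l,st,ce=cv2.connectedComponentsWithStats(pm,connectivity=4); i=l[81,76]; print(i,st[i])
k=max(cv2.findContours((l==i).astype(np.uint8),0,1)[0],key=cv2.contourArea); r=cv2.minAreaRect(k)
b=cv2.boxPoints(r)+[250,170]; B=cast(b,.04,c3); print('patch',r,B.mean(0),np.linalg.norm(np.diff(B,axis=0),axis=1),[np.degrees(np.arctan2(*(v[1::-1]))) for v in np.diff(B,axis=0)])
v=cv2.resize(im3[170:330,250:400],None,fx=4,fy=4);v2=cv2.resize(im[200:280,290:400],None,fx=1,fy=1)
```

```text
(array([439.04932483, 251.21689797]), 34)
(array([349.49516073, 332.73418597]), 24)
(array([276.58995369, 176.82543641]), 21)
[[ 0.56950161  0.06338666]
 [ 0.62177643 -0.03828763]
 [ 0.45969514 -0.05318219]] (np.float64(26.230971650856876), array([ 0.52939394, -0.01967417]), array([0.00104104, 0.0030524 , 0.00341455]))
[[ 0.57044912  0.06381966]
 [ 0.62307766 -0.03854264]
 [ 0.45989961 -0.05353799]] (np.float64(26.230971650856855), array([ 0.53021167, -0.01973344]), array([0.00155011, 0.00355163, 0.00408281]))
[ 38.          40.66666667  77.         141.        ] [77 76 76] [42 41 38] [[141.         146.33333333  99.33333333  97.66666667  38.33333333
   72.66666667  77.          76.33333333  76.66666667  77.66666667
   51.33333333  39.33333333  72.33333333 144.66666667 145.33333333]]
blob ((74.61205291748047, 77.5438232421875), (112.44869995117188, 62.298892974853516), 45.80692672729492)
2 [  39   46   72   71 2561]
patch ((75.25, 81.75), (72.1248779296875, 36.06243896484375), 45.0) [ 0.49499532 -0.27972376  0.04      ] [0.02975411 0.0601318  0.03084545] [np.float64(116.85955334186103), np.float64(25.76742694825932), np.float64(-61.177063277524894)]
```

```bash
cat >> h.py <<'E'
def todo(x,y,z,yaw):
    """shift (cm) in tool axes after turning, and turn about tool z (rad)"""
    T=toolT(); Rt=R.from_euler('xyz',[180,0,yaw],degrees=True); rv=(R.from_matrix(T[:3,:3]).inv()*Rt).as_rotvec()
    d=np.array([x,y,z])-T[:3,3]
    print('turn',rv.round(4),'shift after turn cm',(Rt.inv().apply(d)*100).round(2),'shift now',(T[:3,:3].T@d*100).round(2))
E
python3 - <<'E'
from h import *
im,c=load('w3'); s=im.astype(float).mean(2)
m=cv2.morphologyEx(((s>60)&(s<105)).astype(np.uint8),cv2.MORPH_OPEN,np.ones((5,5)))
n,l,st,ce=cv2.connectedComponentsWithStats(m,connectivity=4); i=l[251,326]; yy,xx=np.nonzero(l==i)
Q=cast(np.c_[xx,yy],.04,c)[:,:2]; u,S,vt=np.linalg.svd(Q-Q.mean(0),full_matrices=False); yaw=np.degrees(np.arctan2(vt[0,1],vt[0,0]))%180
print(Q.mean(0),yaw,S*np.sqrt(12/len(Q)))
print(sense()['qpos'].round(1)); todo(*Q.mean(0),.188,180+yaw)
E
```

```text
[ 0.49431898 -0.28021873] 24.702037853500027 [0.05975614 0.03004877]
[  5.8  17.2  24.5 103.9  -8.1  60.6 104.8]
turn [ 1.000e-03 -1.000e-04 -7.536e-01] shift after turn cm [-2.42 -2.07 21.65] shift now [-3.19  0.12 21.65]
```

```bash
python3 -m inch '[[0,0,1,0,0,-0.1256,8.5],[0,0,1,0,0,-0.1256,8.5],[0,0,1,0,0,-0.1256,8.5],[0,0,1,0,0,-0.1256,8.5],[0,0,1,0,0,-0.1256,8.5],[0,0,1,0,0,-0.1256,8.5],[-1.2,-1,2,0,0,0,8.5],[-1.2,-1,2,0,0,0,8.5],[0,0,0,0,0,0,8.5],[0,0,0,0,0,0,8.5]]'
python3 - <<'E'
from h import *
im,c=snap('wrist','w4'); s=im.astype(float).mean(2)
x,y=proj([[.4943,-.2802,.04]],c)[0].astype(int);print(x,y)
m=cv2.morphologyEx(((s>60)&(s<105)).astype(np.uint8),cv2.MORPH_OPEN,np.ones((5,5)))
n,l,st,ce=cv2.connectedComponentsWithStats(m,connectivity=4); i=l[y,x]; print(st[i]); yy,xx=np.nonzero(l==i)
Q=cast(np.c_[xx,yy],.04,c)[:,:2]; u,S,vt=np.linalg.svd(Q-Q.mean(0),full_matrices=False); yaw=np.degrees(np.arctan2(vt[0,1],vt[0,0]))%180
print(Q.mean(0),yaw,S*np.sqrt(12/len(Q)))
print(sense()['qpos'].round(1)); todo(*Q.mean(0),.188,180+yaw)
E
```

```text
clock: 4.4
eef_pos: [0.4932, -0.2805, 0.3046]
tcp_rot: [179.9, -0.0, -155.4]
wrist_force: [-0.2, -1.2, -0.4]
opening: 0.994
gripper_force: 0.0
321 251
[ 296  201   53  100 5210]
[ 0.49398712 -0.28028582] 24.44067742245884 [0.0600505  0.02998958]
[ 14.3  25.7  13.7 105.9  -7.8  49.3 146.4]
turn [ 0.0003 -0.      0.0025] shift after turn cm [-0.12  0.02 11.72] shift now [-1.200e-01  1.000e-02  1.172e+01]
```

```bash
python3 -m inch '[[-0.1,0,2.5,0,0,0,8.5],[0,0,2.5,0,0,0,8.5],[0,0,2.5,0,0,0,8.5],[0,0,2.5,0,0,0,8.5],[0,0,1.2,0,0,0,8.5],[0,0,0.5,0,0,0,8.5],[0,0,0,0,0,0,8.5],[0,0,0,0,0,0,8.5]]'
python3 -m inch '[[0,0,0,0,0,0,3],[0,0,0,0,0,0,3],[0,0,0,0,0,0,3],[0,0,0,0,0,0,3],[0,0,0,0,0,0,3],[0,0,0,0,0,0,3],[0,0,0,0,0,0,3],[0,0,0,0,0,0,3]]'
```

```text
clock: 5.25
eef_pos: [0.4942, -0.2816, 0.1889]
tcp_rot: [-179.9, 0.1, -155.5]
wrist_force: [-0.3, -0.1, 0.4]
opening: 0.998
gripper_force: 0.0
clock: 6.05
eef_pos: [0.494, -0.2814, 0.1884]
tcp_rot: [-180.0, 0.0, -155.5]
wrist_force: [-1.6, 1.5, 6.5]
opening: 0.53
gripper_force: 62.7
```

```bash
python3 -m inch '[[0,0,-1,0,0,0,3],[0,0,-3,0,0,0,3],[0,0,-4,0,0,0,3],[0,0,-4,0,0,0,3],[0,0,-1,0,0,0.09,3],[0,0,0,0,0,0.09,3],[0,0,0,0,0,0.09,3],[0,0,0,0,0,0.09,3],[0,0,0,0,0,0.0885,3],[0,0,0,0,0,0,3]]'; python3 -m inch '[[0,2,0,0,0,0,3],[0,4,0,0,0,0,3],[0,4,0,0,0,0,3],[0,4,0,0,0,0,3],[0,4,0,0,0,0,3],[0,4,0,0,0,0,3],[0,4,0,0,0,0,3],[0,4,0,0,0,0,3],[0,4,0,0,0,0,3],[0,4,0,0,0,0,3]]'; python3 -m inch '[[0,4,0,0,0,0,3],[0,4,0,0,0,0,3],[0,4,0,0,0,0,3],[0,3,0,0,0,0,3],[0,2,0,0,0,0,3],[0,0,0,0,0,0,3],[0,0,0,0,0,0,3],[0,0,0,0,0,0,3]]'
python3 - <<'E'
from h import *
snap('wrist','w5');print(sense()['qpos'].round(1));todo(.5057,.2692,.20,178.8)
E
```

```text
clock: 7.05
eef_pos: [0.4936, -0.2811, 0.3179]
tcp_rot: [180.0, -0.0, 178.7]
wrist_force: [-0.4, -0.2, -3.3]
opening: 0.53
gripper_force: 62.6
clock: 8.05
eef_pos: [0.5013, 0.1001, 0.3181]
tcp_rot: [180.0, 0.0, 179.0]
wrist_force: [1.1, -0.4, -3.4]
opening: 0.525
gripper_force: 62.5
clock: 8.85
eef_pos: [0.5055, 0.2668, 0.3177]
tcp_rot: [-179.9, -0.0, 178.7]
wrist_force: [1.3, 0.2, -3.5]
opening: 0.527
gripper_force: 62.6
[-43.6  25.2  14.3 104.6  -7.7  51.2  63. ]
turn [-0.0008 -0.     -0.0017] shift after turn cm [-1.000e-02  2.400e-01  1.178e+01] shift now [-1.000e-02  2.500e-01  1.178e+01]
```

View pics/w5.png

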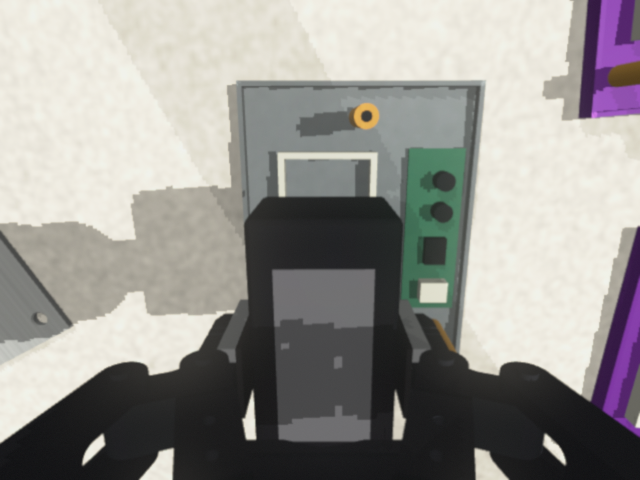

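The battery is held square in the fingers, with the cradle below it (left and right inner walls at columns 285 and 371, end wall at row 156) and post2 at (366,116).

Run:
```python
from h import *
im,c=load('w5')
p=dot(im,(366,116),6)[0]; th=np.radians(-1.2);Q=np.array([[np.cos(th),-np.sin(th)],[np.sin(th),np.cos(th)]])
print('post2',cast([p],.056,c),'expected',Q@PAT[2]+[.5066,.2892])
print('patch far corners',cast([(272.5,269.5),(375,269.5)],.3177-.1484,c))
print('expected far mid', np.array([.5055+.0005-.03,.2668]))
```

```text
post2 [[0.43260805 0.2906229  0.056     ]] expected [0.43261623 0.29074974]
patch far corners [[0.47656218 0.25256621 0.1693    ]
 [0.4772122  0.28269297 0.1693    ]]
expected far mid [0.476  0.2668]
```

```bash
python3 -m inch '[[0,0.2,1.5,0,0,0,3],[0,0,2.5,0,0,0,3],[0,0,2.5,0,0,0,3],[0,0,2,0,0,0,3],[0,0,1,0,0,0,3],[0,0,0,0,0,0,3],[0,0,0,0,0,0,3]]'
python3 - <<'E'
from h import *
im,c=snap('wrist','w6');todo(.5052,.2688,.1945,178.8)
E
```

```text
clock: 9.6
eef_pos: [0.5058, 0.2702, 0.2234]
tcp_rot: [180.0, 0.0, 178.8]
wrist_force: [0.3, 0.1, -2.6]
opening: 0.528
gripper_force: 62.5
turn [ 0.0008  0.0014 -0.0002] shift after turn cm [ 0.06 -0.16  2.93] shift now [ 0.07 -0.17  2.93]
```

View pics/w6.png

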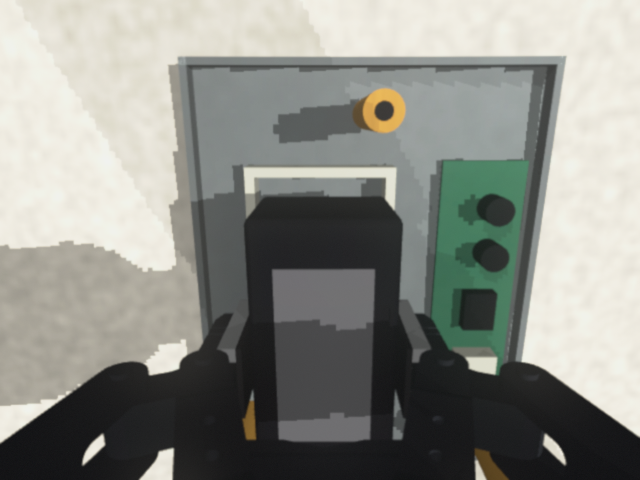

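The cradle's far end wall shows at rows 167 to 178, columns 245 to 396. The battery's top front edge is at row 197, and post2 is at (384,110).

Run:
```python
from h import *
im,c=load('w6')
print('wall outer far corners',cast([(244.5,167),(396,167)],.018,c).round(4), 'pred x',.5062-.053)
print('post2',cast([dot(im,(384,110),6)[0]],.056,c).round(4))
print('batt far top corners',cast([(262,198),(387,198)],.2234-.1484,c).round(4),'patch',cast([(272.5,269.5),(375,269.5)],.2234-.1484,c).round(4),toolT()[:3,3])
```

```text
wall outer far corners [[0.4526 0.2395 0.018 ]
 [0.4539 0.3012 0.018 ]] pred x 0.4532Traceback (most recent call last):
  File "<stdin>", line 4, in <module>
  File "h.py", line 38, in dot
    yy,xx=np.mgrid[-r:r+1,-r:r+1]; b=max(range(1,n),key=lambda i:(w*(l==i)*np.exp(-(xx**2+yy**2)/8)).sum()); w=w*(l==b)
                                     ~~~^^^^^^^^^^^^^^^^^^^^^^^^^^^^^^^^^^^^^^^^^^^^^^^^^^^^^^^^^^^^^^^^^^^
ValueError: max() iterable argument is empty
```

```bash
python3 -m inch '[[0.05,-0.16,0,0,0,0,3],[0,0,0.8,0,0,0,3],[0,0,0.8,0,0,0,3],[0,0,0.6,0,0,0,3],[0,0,0.4,0,0,0,3],[0,0,0.2,0,0,0,3],[0,0,0,0,0,0,3],[0,0,0,0,0,0,3]]'
```

```text
clock: 10.45
eef_pos: [0.5048, 0.269, 0.1947]
tcp_rot: [180.0, 0.0, 178.8]
wrist_force: [0.4, 0.1, -4.3]
opening: 0.524
gripper_force: 62.8
```

```bash
python3 -m inch '[[0,0,0.05,0,0,0,3],[0,0,0.05,0,0,0,3],[0,0,0,0,0,0,3],[0,0,0,0,0,0,3]]'
```

```text
clock: 10.85
eef_pos: [0.5048, 0.269, 0.1944]
tcp_rot: [180.0, 0.0, 178.8]
wrist_force: [-3.1, -0.2, 5.8]
opening: 0.525
gripper_force: 64.0
```

Contact with the floor, so release partially and lift.

```bash
python3 -m inch '[[0,0,0,0,0,0,6.3],[0,0,0,0,0,0,6.3],[0,0,0,0,0,0,6.3],[0,0,0,0,0,0,6.3],[0,0,-1,0,0,0,6.3],[0,0,-3,0,0,0,6.3],[0,0,-4,0,0,0,8.5],[0,0,-4,0,0,0,8.5],[0,0,-4,0,0,0,8.5],[4.5,0,-2,0,0,0,8.5]]';python3 -m inch '[[4,0,-2,0,0,0,8.5],[0,0,0,0,0,0,8.5],[0,0,0,0,0,0,8.5]]'
python3 - <<'E'
from h import *
snap('wrist','w7')
E
```

```text
clock: 11.85
eef_pos: [0.4638, 0.2693, 0.3783]
tcp_rot: [179.8, 0.5, 178.5]
wrist_force: [-1.2, 1.5, -0.6]
opening: 0.999
gripper_force: 0.0
clock: 12.15
eef_pos: [0.4192, 0.2708, 0.3951]
tcp_rot: [179.9, 0.1, 178.9]
wrist_force: [-0.5, 0.4, -1.2]
opening: 0.996
gripper_force: 0.0
```

View pics/w7.png

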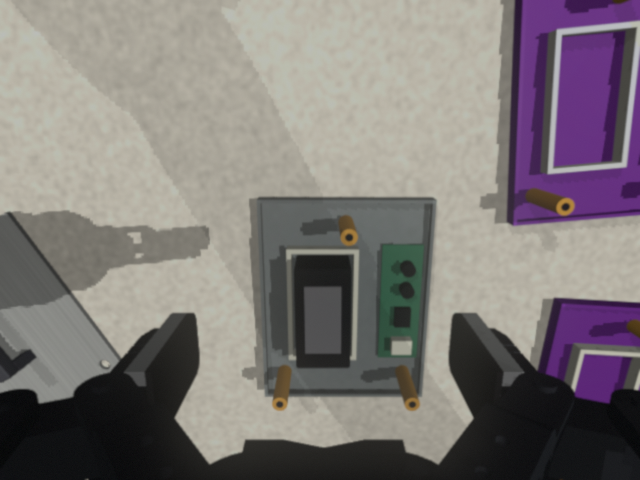

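The battery lies in the cradle, with its patch centred near (323,320). Posts are at (348,238), (412,404) and (280,404).

Run:
```python
from h import *
im,c=load('w7')
P=[dot(im,p,5)[0] for p in [(412,404),(280,404),(348,238)]]
W=cast(P,.056,c)[:,:2]; yaw,t,e=rigid2(PAT,W); print(yaw,t,e)
s=im.astype(float).mean(2); m=((s>55)&(s<100)).astype(np.uint8); m=cv2.morphologyEx(m,cv2.MORPH_OPEN,np.ones((5,5)))
n,l,st,ce=cv2.connectedComponentsWithStats(m,connectivity=4); i=l[320,323]; print(st[i]); yy,xx=np.nonzero(l==i)
for z in (.046,):
  Q=cast(np.c_[xx,yy],z,c)[:,:2]; u,S,vt=np.linalg.svd(Q-Q.mean(0),full_matrices=False)
  print(z,Q.mean(0),np.degrees(np.arctan2(vt[0,1],vt[0,0]))%180,S*np.sqrt(12/len(Q)))
q=np.radians(yaw);print('cradle',t+[.02*np.sin(q),-.02*np.cos(q)])
todo(.476,-.046,.40,206)
```

```text
-1.2113264675170818 [0.50696909 0.28890386] [1.18623702e-04 1.02340223e-04 3.65891068e-05]
[ 304  287   38   67 2451]
0.046 [0.50572789 0.26915944] 179.41136566256634 [0.06041772 0.03005893]
cradle [0.50654628 0.26890833]
turn [ 0.0006  0.0014 -0.4744] shift after turn cm [  8.84 -30.91  -0.56] shift now [ -6.26 -31.54  -0.58]
```

```bash
python3 -m inch '[[-0.8,-4,0,0,0,0,8.5],[-0.8,-4,0,0,0,0,8.5],[-0.8,-4,0,0,0,0,8.5],[-0.8,-4,0,0,0,0,8.5],[-0.8,-4,0,0,0,0,8.5],[-0.8,-4,0,0,0,0,8.5],[-0.8,-4,0,0,0,0,8.5],[-0.7,-3.5,0,0,0,0,8.5],[0,0,0,0,0,-0.12,8.5],[0,0,0,0,0,-0.12,8.5]]';python3 -m inch '[[0,0,0,0,0,-0.12,8.5],[0,0,0,0,0,-0.115,8.5],[0,0,0,0,0,0,8.5],[0,0,0,0,0,0,8.5],[0,0,0,0,0,0,8.5]]'
python3 - <<'E'
from h import *
snap('wrist','w8')
E
```

```text
clock: 13.2
eef_pos: [0.4768, -0.0479, 0.3932]
tcp_rot: [-179.9, -0.1, -167.4]
wrist_force: [0.3, 0.0, 0.4]
opening: 0.995
gripper_force: 0.0
clock: 13.7
eef_pos: [0.4764, -0.0459, 0.3935]
tcp_rot: [-180.0, -0.0, -154.2]
wrist_force: [0.0, 0.6, -0.2]
opening: 0.996
gripper_force: 0.0
```

View pics/w8.png

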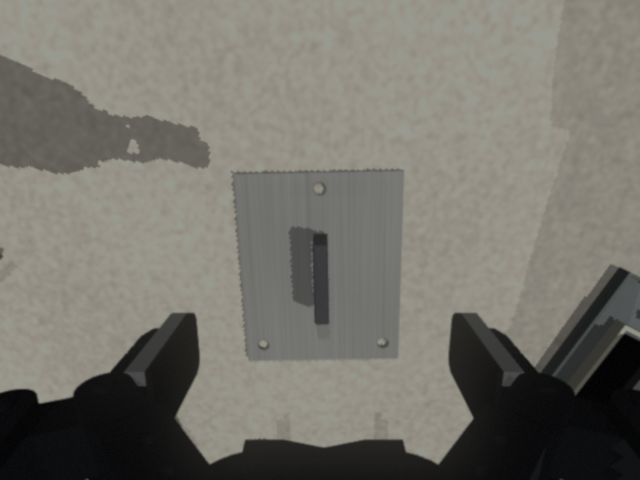

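The cover's holes are at (319,188) for hole2, (382,342) for hole0 and (263,344) for hole1. The handle bar runs along the column axis near x=321, rows 234 to 322.

Run:
```python
from h import *
im,c=load('w8'); g=im.astype(float).mean(2)
P=[]
for x,y in [(382,342),(263,344),(319,188)]:
    w=g[y-10:y+11,x-10:x+11]; d=abs(w-np.median(w)); d[d<9]=0
    m=cv2.morphologyEx((d>0).astype(np.uint8),cv2.MORPH_CLOSE,np.ones((5,5))); n,l,st,ce=cv2.connectedComponentsWithStats(m); i=1+np.argmax(st[1:,4])
    h=cv2.minEnclosingCircle(max(cv2.findContours((l==i).astype(np.uint8),0,1)[0],key=cv2.contourArea)); p=np.array(h[0])+[x-10,y-10]
    print(p,ce[i]+[x-10,y-10],h[1],st[i]); P.append(ce[i]+[x-10,y-10])
W=cast(P,.004,c)[:,:2]; yaw,t,e=rigid2(PAT,W);print(yaw,t,e)
m=((g<60)).astype(np.uint8); n,l,st,ce=cv2.connectedComponentsWithStats(m); i=l[270,321];yy,xx=np.nonzero(l==i);print(st[i])
for z in (.04,):
    Q=cast(np.c_[xx,yy],z,c)[:,:2];u,S,vt=np.linalg.svd(Q-Q.mean(0),full_matrices=False)
    print('bar',Q.mean(0),np.degrees(np.arctan2(vt[0,1],vt[0,0]))%180,S*np.sqrt(12/len(Q)))
Pc=proj([[*t,.04]],c);print('handle centre pred px',Pc)
# plate corners
pl=cast(np.array([(233,172),(403.5,170),(398,357),(247,360)]),.005,c)[:,:2];print('plate mid',pl.mean(0))
todo(*t,.195,180+yaw)
```

```text
[382.5 342.5] [382.64814815 342.84259259] 6.041623115539551 [  5   6  12  11 108]
[263. 345.] [263.28865979 345.2371134 ] 6.082862854003906 [ 4  6 13 11 97]
[320.  188.5] [320.18796992 188.7443609 ] 6.800835609436035 [  5   4  13  14 133]
26.859848658069502 [ 0.52947097 -0.02153456] [8.98284849e-05 5.31693607e-04 4.46465386e-04]
[ 313  234   15   89 1052]
bar [ 0.52362302 -0.02574068] 26.90947897887971 [0.07593262 0.01055263]
handle centre pred px [[321.41481756 286.54965971]]
plate mid [ 0.52879347 -0.02298624]
turn [-0.0001 -0.0004 -0.017 ] shift after turn cm [-5.83 -0.24 19.85] shift now [-5.85 -0.14 19.85]
```

```bash
python3 -m inch '[[-2,-0.1,3,0,0,-0.017,8.5],[-2,-0.1,3,0,0,0,8.5],[-1.8,0,3,0,0,0,8.5],[0,0,3,0,0,0,8.5],[0,0,0,0,0,0,8.5],[0,0,0,0,0,0,8.5],[0,0,0,0,0,0,8.5]]'
python3 - <<'E'
from h import *
im,c=snap('wrist','w9'); g=im.astype(float).mean(2); todo(.5295,-.0215,.188,206.86)
# bar-top ends predicted vs seen along the bar axis
th=np.radians(26.86);u=np.array([np.cos(th),np.sin(th)]);t=np.array([.5295,-.0215]);v=np.array([-u[1],u[0]])
print(proj([[*(t+a*u+b*v),.04] for a in(-.035,.035) for b in(-.006,.006)],c).round(1))
h2=proj([[*(t-.074*u),.005]],c)[0];print('hole2 pred',h2)
m=(g<60).astype(np.uint8);n,l,st,ce=cv2.connectedComponentsWithStats(m);print([s.tolist() for s in st if s[4]>300])
E
```

```text
clock: 14.45
eef_pos: [0.5293, -0.0216, 0.2753]
tcp_rot: [-179.9, 0.1, -153.1]
wrist_force: [0.4, -1.0, 0.8]
opening: 0.997
gripper_force: 0.0
turn [-0.0009  0.0024  0.0017] shift after turn cm [-0.02  0.    8.74] shift now [0.   0.01 8.74]
[[310.9 196.7]
 [335.6 196.7]
 [311.8 327.3]
 [334.4 327.4]]
hole2 pred [323.46765817 113.78914335]
[[0, 0, 640, 480, 257532], [310, 186, 23, 135, 1327], [0, 314, 640, 166, 48341]]
```

View pics/w9.png

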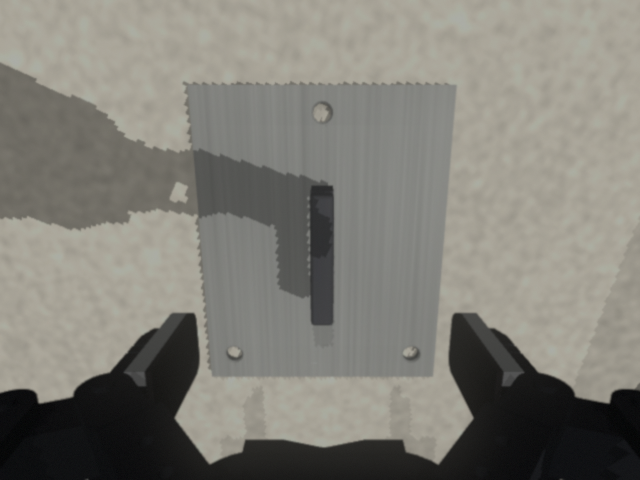

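The bar spans columns 311 to 333, rows 195 to 325, as predicted. The holes are at (322,112), (234,352) and (411,352), so the grasp is centred.

```bash
python3 -m inch '[[0,0,2.5,0,0,0,8.5],[0,0,2.5,0,0,0,8.5],[0,0,2,0,0,0,8.5],[0,0,1.2,0,0,0,8.5],[0,0,0.5,0,0,0,8.5],[0,0,0,0,0,0,8.5],[0,0,0,0,0,0,8.5]]'
python3 -m inch '[[0,0,0,0,0,0,0.5],[0,0,0,0,0,0,0.5],[0,0,0,0,0,0,0.5],[0,0,0,0,0,0,0.5],[0,0,0,0,0,0,0.5],[0,0,0,0,0,0,0.5],[0,0,0,0,0,0,0.5],[0,0,0,0,0,0,0.5],[0,0,0,0,0,0,0.5]]'
```

```text
clock: 15.2
eef_pos: [0.5294, -0.0214, 0.1876]
tcp_rot: [-180.0, 0.1, -153.0]
wrist_force: [-0.1, 0.3, -0.0]
opening: 0.997
gripper_force: 0.0
clock: 16.1
eef_pos: [0.5291, -0.0215, 0.187]
tcp_rot: [-180.0, 0.0, -153.0]
wrist_force: [-1.2, -1.9, 5.3]
opening: 0.134
gripper_force: 58.9
```

```bash
python3 -m inch '[[0,0,-0.5,0,0,0,0.5],[0,0,-2,0,0,0,0.5],[0,0,-3,0,0,0,0.5],[0,0,-3,0,0,0,0.5],[0,0,-2.5,0,0,0.08,0.5],[0,0,0,0,0,0.1,0.5],[0,0,0,0,0,0.1,0.5],[0,0,0,0,0,0.1,0.5],[0,0,0,0,0,0.08,0.5],[0,0,0,0,0,0.033,0.5]]'; python3 -m inch '[[0.3,1,0,0,0,0,0.5],[0.3,3,0,0,0,0,0.5],[0.3,4,0,0,0,0,0.5],[0.4,4,0,0,0,0,0.5],[0.4,4,0,0,0,0,0.5],[0.4,4,0,0,0,0,0.5],[0.4,4,0,0,0,0,0.5],[0.4,4,0,0,0,0,0.5],[0,2,0,0,0,0,0.5],[0,1,0,0,0,0,0.5]]'; python3 -m inch '[[0,0,0,0,0,0,0.5],[0,0,0,0,0,0,0.5],[0,0,0,0,0,0,0.5]]'
python3 - <<'E'
from h import *
snap('wrist','w10');snap('side','s10');snap('scene','c10');todo(.5064,.2891,.258,178.8);print(sense()['tcp_rot'],sense()['torque'])
E
```

```text
clock: 17.1
eef_pos: [0.5285, -0.0211, 0.2964]
tcp_rot: [-180.0, -0.1, 178.6]
wrist_force: [0.7, 0.1, -4.6]
opening: 0.129
gripper_force: 58.9
clock: 18.1
eef_pos: [0.5055, 0.2923, 0.2963]
tcp_rot: [180.0, -0.1, 179.1]
wrist_force: [-0.4, -1.5, -3.1]
opening: 0.124
gripper_force: 59.0
clock: 18.4
eef_pos: [0.5071, 0.2871, 0.2968]
tcp_rot: [-179.9, 0.0, 178.6]
wrist_force: [-0.0, -1.0, -4.3]
opening: 0.132
gripper_force: 59.0
turn [-0.0001  0.0001 -0.0027] shift after turn cm [0.06 0.11 3.89] shift now [0.06 0.11 3.89]
[-1.79992707e+02  7.13787239e-03  1.78647434e+02] [ 0.0161369  -0.00815163  0.06953719]
```

Run:
```python
from h import *
im,c=load('w10'); t=np.array([.5071+.0004,.2871]); z=.2968-.187+.005; th=np.radians(-1.35);Q=np.array([[np.cos(th),-np.sin(th)],[np.sin(th),np.cos(th)]])
P=np.vstack([PAT,[[-.088,-.071],[-.088,.071],[.088,-.071],[.088,.071]]])@Q.T+t
px=proj(np.c_[P,np.full(7,z)],c);print(px.round(1))
g=im.astype(int).mean(2).astype(int); x,y=px[2].round().astype(int)
print(x,y);print(g[y-16:y+17:2,x-18:x+19:2])
for r in (int(px[3][1])+60,): print('row',r,g[r,int(px[3][0])-15:int(px[3][0])+30],g[r,int(px[4][0])-30:int(px[4][0])+15])
print('col',g[max(0,int(px[3][1])-15):int(px[3][1])+15,250],g[max(0,int(px[3][1])-15):int(px[3][1])+15,400])
```

```text
[[452.7 464.2]
 [194.  464.2]
 [323.  111.7]
 [107.7  66.7]
 [538.4  66.4]
 [162.9 494.2]
 [483.8 494.2]]
323 112
[[150 150 147 136 127 111 110 115 118 118 119 117 109  96  96 107 141 150
  151]
 [151 150 141 129 115 111 118 118 117 115 109 107 109 111  98  96 111 142
  150]
 [150 148 135 121 113 117 118 109  99  95  93  93  92  93  99  93  97 122
  150]
 [150 143 133 116 117 118 107  94  92  93  92  92  92  91  91  91  94 106
  144]
 [149 141 131 115 114  99  95  90  91  93  92  92  91  91  91  91  89  99
  136]
 [149 143 128 118 113  90  92  91  92  87  75  71  79  88  91  91  90  98
  125]
 [149 143 115  96  96  92  91  91  85  62  51  49  52  67  88  91  91  96
  123]
 [149 144 117  82  87  91  91  90  71  51  50  50  49  52  81  91  93  99
  128]
 [149 146 126  84  87  92  91  88  62  48  50  50  50  50  69  90  91 102
  131]
 [149 146 138  91  87  91  91  88  63  49  50  49  50  50  74  91  97 106
  138]
 [149 147 143 114  86  91  90  89  80  52  50  50  50  56  84  92 104 119
  146]
 [149 149 143 135  96  90  90  90  89  74  58  55  60  80  90  99 110 138
  148]
 [148 148 145 
[... 317 characters left out ...]
50 147 149 150 151 150 149 148 146 150 150 148 147 147 150 152 152
  151]]
row 126 [141 141 139 138 136 135 135 135 135 135 134 136 136 136 136 136 137 139
 139 139 139 139 139 140 142 142 143 143 144 145 146 145 145 146 146 147
 146 145 144 143 143 143 144 145 145] [186 185 185 185 186 187 188 186 186 187 186 185 184 184 185 186 186 186
 185 185 184 185 186 190 203 208 208 208 208 208 206 205 203 201 199 196
 195 195 196 197 199 199 200 201 200]
col [189 187 186 184 184 181 181 181 181 181 181 183 179 171 162 158 157 159
 158 158 158 158 158 158 158 157 158 158 158 158] [205 203 201 200 197 196 197 199 199 201 203 204 201 189 178 175 176 175
 175 174 174 175 174 174 173 175 174 174 174 174]
```

```bash
python3 -m inch '[[0.06,0.11,0.7,0,0,-0.003,0.5],[0,0,1,0,0,0,0.5],[0,0,1,0,0,0,0.5],[0,0,0.7,0,0,0,0.5],[0,0,0.4,0,0,0,0.5],[0,0,0.35,0,0,0,0.5],[0,0,0,0,0,0,0.5],[0,0,0,0,0,0,0.5],[0,0,0,0,0,0,0.5]]'
python3 - <<'E'
from h import *
im,c=snap('wrist','w11');snap('side','s11');snap('scene','c11');T=toolT();print(T[:3,3],sense()['tcp_rot'])
z=T[2,3]-.187; g=cv2.GaussianBlur(im,(3,3),0).astype(float).mean(2)
# dot
hp=proj([[*(np.array([.5068,.2891])-[.074*np.cos(np.radians(1.2)),-.074*np.sin(np.radians(1.2))]),.056]],c)[0];print('dot pred',hp)
m=(g<65).astype(np.uint8);n,l,st,ce=cv2.connectedComponentsWithStats(m);i=[k for k in range(1,n) if np.hypot(*(ce[k]-hp))<15 and st[k,4]>20];print(ce[i],st[i]);D=cast([ce[i[0]]],.056,c)[0];print('dot world',D)
# plate mask = neutral grey; hole = brass saturation inside
s=im.astype(int); sat=s.max(2)-s.min(2); x,y=hp.round().astype(int)
print(g[y-22:y+23:2,x-22:x+23:2].astype(int)); print(sat[y,x-24:x+25],sat[y-24:y+25,x])
# far edge line
xs=np.arange(150,520,5);ys=[]
ev=proj([[T[0,3]+.0004-.088,T[1,3],z+.005]],c)[0];print('edge pred row',ev)
for q in xs:
    col=g[int(ev[1])-14:int(ev[1])+15,q]; d=np.abs(np.diff(col)); ys.append(int(ev[1])-14+np.argmax(d)+.5)
k=np.polyfit(xs,ys,1);r=abs(np.array(ys)-np.polyval(k,xs))<2;k=np.polyfit(xs[r],np.array(ys)[r],1);print('edge',np.degrees(np.arctan(k[0])),np.polyval(k,323),r.sum())
E
```

```text
clock: 19.45
eef_pos: [0.5063, 0.2904, 0.2556]
tcp_rot: [180.0, 0.0, 178.9]
wrist_force: [-0.3, 0.8, -4.8]
opening: 0.13
gripper_force: 59.0
[0.5061747  0.29043443 0.25549691] [1.79977796e+02 2.31509899e-02 1.78928069e+02]
dot pred [319.5880158 112.94681  ]
[[319.28176796 112.49171271]] [[312 105  15  16 181]]
dot world [0.43264935 0.29053691 0.056     ]
[[146 147 148 150 151 150 150 151 150 144 134 126 121 118 121 123 132 143
  150 152 152 151 151]
 [146 147 148 150 151 150 150 147 138 127 117 110 105 104 104 104 106 118
  138 150 151 151 152]
 [146 147 148 150 151 149 146 136 125 111 100  94  96 101 103 100  97  99
  111 135 150 151 151]
 [145 146 148 150 151 148 138 126 111  96  92  92  92  94  96 100 108 102
   97 112 139 150 151]
 [145 146 147 150 151 143 131 114  97  93  92  92  92  92  92  93 102 106
   94  97 117 144 150]
 [145 146 147 149 149 140 125 100  93  93  92  92  92  92  91  91  92  92
   85  89 103 134 149]
 [145 146 147 149 147 138 115  94  92  91  86  86  89  90  91  91  91  90
   86  84  96 119 147]
 [145 146 147 149 146 136 106  91  85  70  62  62  70  82  90  9
[... 1181 characters left out ...]
54 155 154 154]
 [150 151 152 154 156 155 154 155 156 157 157 156 155 157 158 156 154 153
  155 157 158 157 157]
 [149 151 152 154 156 154 154 156 156 157 156 156 155 157 158 156 154 153
  155 157 158 158 157]
 [149 151 152 154 155 154 154 155 156 157 156 156 155 157 158 155 154 153
  155 157 158 158 157]]
[ 4  4  4  4  5  3  4  4  4  4  4  3  4  8 26 34 16  3  3  2  2  2  1  2
  2  2  0  2  2  2 11 35 54 60 61 62 62 62 62 59 41 14  4  4  3  3  4  4
  5] [ 5  5  3  4  5 16 45 61 62 62 63 64 63 63 58 40 16  4  2  1  1  2  1  1
  2  2  2  1  1  1  4 18 46 55 37 15  5  5  5  4  5  5  5  5  5  5  5  5
  5]
edge pred row [317.58806205  66.73775885]
edge 0.0020364290377399685 63.661824509440976 74
```

```bash
cat > chk.py <<'E'
from h import *
import sys
n=sys.argv[1]; im,c=snap('wrist',n);T=toolT();print(T[:3,3].round(4),sense()['tcp_rot'].round(2))
z=T[2,3]-.187; g=im.astype(float).mean(2)
hp=proj([[.4328,.2906,.056]],c)[0]
k=np.argwhere(g[int(hp[1])-12:int(hp[1])+13,int(hp[0])-12:int(hp[0])+13]<62).mean(0)[::-1]+hp.astype(int)-12
x,y=hp.astype(int); sub=g[y-40:y+41,x-40:x+41]; m=(sub<np.median(sub)-13).astype(np.uint8)
h=max(cv2.findContours(m,0,1)[0],key=cv2.contourArea); e=cv2.fitEllipse(cv2.convexHull(h)); p=np.array(e[0])+[x-40,y-40]
print('dot',k,'hole',p,e[1])
D=cast([k],.056,c)[0];
for zz in (z+.005,z): H=cast([p],zz,c)[0]; print('hole-dot mm',((H-D)*1000).round(2))
d=D-H;d[2]=0;print('tool shift cm',(T[:3,:3].T@d*100).round(3), 'dot',D,'hole-TCP in tool mm',(T[:3,:3].T@(H-T[:3,3])*1000).round(2))
E
for i in 0 1; do python3 -m inch '[[0,0,0,0,0,0,0.5],[0,0,0,0,0,0,0.5],[0,0,0,0,0,0,0.5]]' | grep eef; python3 chk.py w12$i; done
```

```text
eef_pos: [0.5061, 0.2904, 0.2553]
[0.5061 0.2904 0.2552] [180.     0.   178.92]
dot [319.55813953 113.14534884] hole [324.49747467 108.02987671] (33.65484619140625, 37.6702880859375)
hole-dot mm [-1.29  1.86 17.23]
hole-dot mm [-1.44  1.87 12.23]
tool shift cm [-0.148 -0.184 -0.   ] dot [0.43262123 0.29054951 0.056     ] hole-TCP in tool mm [ 74.94   0.63 187.  ]
eef_pos: [0.5061, 0.2904, 0.2552]
[0.5061 0.2904 0.2552] [180.     0.   178.92]
dot [319.60115607 113.16184971] hole [324.50678253 108.05900192] (33.55394744873047, 37.481990814208984)
hole-dot mm [-1.29  1.84 17.21]
hole-dot mm [-1.44  1.86 12.21]
tool shift cm [-0.147 -0.183 -0.   ] dot [0.4326189  0.29054107 0.056     ] hole-TCP in tool mm [ 74.96   0.61 187.  ]
```

```bash
python3 -m inch '[[-0.06,-0.09,0.1,0,0,0,0.5],[-0.06,-0.09,0.05,0,0,0.002,0.5],[0,0,0,0,0,0,0.5],[0,0,0,0,0,0,0.5],[0,0,0,0,0,0,0.5],[0,0,0,0,0,0,0.5]]'; python3 chk.py w13
python3 - <<'E'
from h import *
# verify all three via the scene/side cameras: hole px pred vs seen dark/bright spots
T=toolT(); z=T[2,3]-.187+.005; 
for n in('scene','side'):
    im,c=snap(n,n+'13'); t=np.array([.5068,.2891]);th=np.radians(-1.2);Q=np.array([[np.cos(th),-np.sin(th)],[np.sin(th),np.cos(th)]])
    cor=np.array([[-.088,-.071],[-.088,.071],[.088,.071],[.088,-.071]])@Q.T+t
    print(n,'corner pred',proj(np.c_[cor,np.full(4,z)],c).round(1).tolist()); H=PAT@Q.T+t; px=proj(np.c_[H,np.full(3,z)],c); print('holes',px.round(1).tolist())
    for p in px[:2]:
        x,y=p.round().astype(int); print(im[y-6:y+7,x-7:x+8].mean(2).astype(int))
E
```

```text
clock: 20.9
eef_pos: [0.5073, 0.2886, 0.2537]
tcp_rot: [180.0, 0.0, 178.8]
wrist_force: [0.4, 0.1, -4.5]
opening: 0.13
gripper_force: 59.0
[0.5073 0.2886 0.2538] [1.7999e+02 1.0000e-02 1.7881e+02]
dot [323.86187845 109.83425414] hole [324.4782753  108.07927322] (33.645668029785156, 37.695430755615234)
hole-dot mm [-0.15  0.2  15.77]
hole-dot mm [-0.3   0.21 10.77]
tool shift cm [-0.03 -0.02  0.  ] dot [0.43267999 0.29056924 0.056     ] hole-TCP in tool mm [ 74.96   0.61 186.99]
scene corner pred [[401.3, 210.7], [463.0, 226.6], [441.4, 274.3], [373.7, 255.0]]
holes [[436.3, 267.5], [383.4, 252.6], [430.0, 221.8]]
[[82 81 83 82 81 80 81 82 81 80 79 79 81 81 81]
 [83 80 82 81 82 83 81 79 82 82 81 82 81 81 82]
 [83 80 82 81 82 79 80 82 80 80 79 83 81 82 81]
 [82 83 81 82 82 81 81 82 80 82 81 81 83 80 78]
 [82 82 81 83 80 83 82 79 77 80 80 83 82 80 81]
 [83 82 83 82 80 76 72 69 73 77 80 82 80 81 79]
 [81 82 80 81 75 68 59 53 59 71 78 82 82 78 74]
 [80 82 81 79 70 60 53 47 52 68 77 80 81 80 70]
 [80 81 82 81 75 68 62 60 67 74 80 80 80 75 62]
 [74 79 80 81 78 76 72 73 78 81 80 82 79 72 56]
[... 2042 characters left out ...]
4 145]
 [133 132 133 132 132 133 132 132 133 133 135 141 142 141 145]
 [133 132 132 133 132 134 133 134 134 134 133 135 142 144 144]
 [134 135 134 134 134 134 134 133 132 130 130 132 140 145 145]
 [134 134 134 134 132 125 112 110 120 126 128 130 136 146 146]
 [134 132 132 132 129 111  75  76  92 115 131 128 132 142 145]
 [132 133 131 131 129 117  87  70  95 123 130 128 129 136 146]
 [130 129 129 129 129 127 122 117 123 130 129 129 125 123 137]
 [131 130 130 131 130 131 130 126 117 110 105  93  91  97 125]
 [110 130 124 111 108 100  95  91  85  76  79  99 121 131 138]
 [ 83  95  90  81  76  68  66  71  78  66  68 115 144 146 144]
 [ 65  64  60  57  52  53  58  61  62  55  52 102 146 147 146]]
```

All three holes appear where the chassis pose predicts, to within a pixel in both fixed views. Hole2 sits within 0.4 mm of its post's dot.

```bash
python3 -m inch '[[0,0,0,0,0,0,0.5],[0,0,0,0,0,0,0.5],[0,0,0,0,0,0,0.5]]'; python3 -c "
from bench import *
print(finish_job())"
```

```text
clock: 21.35
eef_pos: [0.5073, 0.2885, 0.2537]
tcp_rot: [180.0, 0.0, 178.8]
wrist_force: [0.4, 0.3, -3.8]
opening: 0.129
gripper_force: 59.0
the job is handed in; nothing more can be done
None
```

The job is handed in at 21.4 s: the battery lies released in its cradle about 1 mm off centre, and the cover is held level about 1 cm above the posts, with hole2 measured 0.4 mm off its post and the other two confirmed only to about a pixel (roughly 2 mm); no verdict came back.

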